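# Shake the paint can in the bench shaker

### The job

Get the paint can shaken: first turn the selector knob of the bench can shaker to its three-stud mark (shake only while pressed). Then stand the can (the white bottle-shaped one with a straight body and a short blunt cap) upright in the shaker's sprung ring cradle and press it all the way down against the spring. Finish while still holding the can pressed down with the gripper, and leave the other things on the bench where they are.

Things in the scene. Friction and masses are not known exactly. Their poses are not given: they have to be found in the camera images.
- spray_can: The paint can: white bottle-shaped can, 65 mm diameter, 194 mm tall, about 0.36 kg, standing upright. Origin: centre of its underside, z up. Straight body up to about 150 mm, shoulder up to 168 mm, then a blunt round cap of 32 mm diameter from 168 to 194 mm height, which can be gripped from above. It stands in a row with the two other bottles, some 10 cm apart, to the left of the shaker, in any of the three places; toward the shaker its way is free
- shaker: The bench can shaker, fixed to the bench: low grey housing 130 mm (its x) by 250 mm (its y), top face 40 mm high, standing at any yaw within 0.35 rad of the bench axes. Origin: centre of its underside. The ring cradle stands on its +y end (65 mm from the origin, the left end for the robot), the selector knob on its -y end (65 mm from the origin)
- cradle_seat (a point): Centre of the cradle's inner floor, on which the can stands; it moves with the cradle and is 64 mm above the bench when the cradle is up. The cradle is a round aluminium ring with a floor, open at the top: inner diameter 74 mm, widening to about 86 mm at the mouth, rim 22 mm above the floor, outer diameter 94 mm
- cradle (a joint): How far the cradle is pressed down, m: 0 up, 0.018 at its lower stop. The spring pushes up with about 5 N at the top and 16 N at the bottom; the can's own weight presses it down by no more than about 3 mm. Released, it comes up again
- selector (a joint): Angle of the selector knob, rad, growing clockwise seen from above. It clicks into four positions: 0 at one stud, 0.70 at two studs, 1.40 at three studs, 2.10 at four studs; between them a spring (up to about 0.07 Nm) draws it into the nearest one. It starts at one stud or two studs
- knob_grip (a point): Point on the knob's vertical axis, 62 mm above the bench, in the middle of its bar grip: a black bar 46 mm long, 14 mm wide, from 46 mm to 72 mm above the bench, on a round 46 mm skirt. Local x axis: along the bar toward its pointer end (white line)
- knob_pointer (a point): The pointer end of the knob's bar, at its top, 23 mm from the knob's axis
- three_studs (a point): The mark to set: a row of three small raised black studs on the housing's top beside the knob, 38 mm from its axis. Rows of one, two, three and four studs follow one another clockwise round the side of the knob that faces the robot
- wood_glue: Bystander: yellow glue bottle with a long pointed nozzle, 63 mm diameter, 210 mm tall; origin at the centre of its underside
- cutting_oil: Bystander: slim green oil bottle with a pointed nozzle, 48 mm diameter, 175 mm tall; origin at the centre of its underside
Mind the look-alikes: they are no part of the job. What is shaped like the spray_can but orange or pink is not meant.

How it is judged:
By the outcome, as a careful person would: the job done as asked, in the order asked, and still so for the second after the job is handed in, while the arm keeps its last pose, push and grip.
It also fails if it takes over 59 s, if anything falls off the work surface, if the arm or the gripper's body presses on something with over 40 N, if the wrist force passes 120 N, or if a joint passes its speed limit or range.

### The arm

A 6-joint arm with a two-finger parallel gripper is mounted at the origin on a cart in front of the work surface, level with it; the furniture and walls round the work are solid. World frame = base frame: x ahead of the robot, y to its left, z up, the work surface at z = 0. Lengths are in m, angles in rad, forces in N, time in s.
With the tool pointing down it reaches from about 0.35 to 0.85 m from the base axis. Payload 8.1 kg.
Tool frame: the origin (TCP) lies where the fingers leave the gripper's body, on its centre line; the fingertips stand 84 mm ahead of it and the grasp point (between the pads) lies 65 mm ahead of it; z points along the fingers, y is the line along which they close (so a half turn about z gives the same grasp; the last joint's range is limited). The gripper opens to 93 mm and grips with 3 to 60 N. Pads are 15 mm wide; open, the fingers measure 128 mm over their backs; the gripper's body (75 mm by 188 mm) begins 65 mm behind the grasp point.
Start: joints at [-1.256, 0.13, 1.488, -0, 1.523, -0.085], TCP at [0.234, -0.553, 0.303] pointing down, gripper open.
Joint ranges: [-2.96, 2.96], [-0.89, 2.26], [0.02, 2.5], [-1.34, 4.48], [0, 2.73], [-2.66, 2.66]. Speed limits (rad/s): [2.39, 2.39, 2.79, 3.14, 3.14, 3.14].

### API

Orientations are given as a rotation vector (axis times angle).
In Python, from plant import robot gives the robot as it stands.
- The arm moves only by the shell command python3 -m jog 'ROWS' [FORCE]. ROWS is text: rows parted by semicolons, each of 5 numbers parted by spaces: the opening, from 0 (shut) to 1 (fully open), then the shift along the tool's x, y, z in m, then the turn about the tool's z in degrees. A call has 1 to 10 rows; each row shifts and turns the commanded pose from where the row before left it, along the tool's axes as they then stand; what a row does not reach is not made up. A row lasts 1/12 s, in which the tool goes at most 41.7 mm and 7.16 degrees, less where a joint would pass 70% of its speed; a pose out of reach is approached as far as the arm can. A call with a gripper value outside its range is refused whole. The fingers move at their own pace and stop on an object; FORCE is the grip in N (left out, the last holds). Time passes only in rows, so rows that do not move let the fingers close. It gives the time, the measured TCP pose, the force, the opening and the grip force at its end, in the units of the state.
- robot.read_state(): the state, without advancing time (a new reading comes with each control period).
- robot.read_camera(name): name is "scene" or "top"; returns a dict with "color" (384x512x3 uint8, red, green, blue), "intrinsics" (3x3 intrinsics, pixels), "pose" (4x4, takes a point from camera to world coordinates). Camera axes: x right, y down, z forward; pixel columns grow to the right and rows downward; lengths in m; the calibration is good to about 2 mm. A picture is of the moment at which its call begins. There is no depth.
- robot.close_job(): hands the job in; it is judged then, once.
The state is a dict: "t": time; "q": joint angles; "dq": joint speeds; "joint_torque": joint torques, N m; "tool_pos": TCP position; "orientation": TCP orientation; "force": force on the tool from outside, world axes, zero at the start; "wrist_torque": the same for the moment, N m; "opening": finger opening in m; "gripper_force": force on a finger pad.
Only numpy, scipy, OpenCV 4.12 (cv2) and the standard library are available. Lean on these libraries where they do the work, as an engineer would, in place of code of your own. Each camera call takes 0.05 s, during which the arm holds its last target. There are 200 camera calls.

## Working session

There is one attempt and no reset: what is moved stays moved. The work goes in short steps, Python scripts to look and compute and a shell command to move; the robot and the scene stay as the last step left them, time stands still between calls to the robot, and variables do not carry over. Pictures are saved under pics/ and viewed, at most 10 in all, crops included, and the job is handed in when it is done.

```bash
mkdir -p pics; cat > h.py <<'E'
import numpy as np, cv2, json
from plant import robot
def snap(name,fn):
    c=robot.read_camera(name); cv2.imwrite('pics/'+fn+'.png',c['color'][:,:,::-1]); np.savez('pics/'+fn+'.npz',K=c['intrinsics'],T=c['pose']); return c
def px(fn,u,v,z):
    d=np.load('pics/'+fn+'.npz');K,T=d['K'],d['T']
    r=T[:3,:3]@np.linalg.solve(K,[u,v,1]);o=T[:3,3];return o+r*(z-o[2])/r[2]
def proj(fn,p):
    d=np.load('pics/'+fn+'.npz');K,T=d['K'],d['T']
    c=K@(T[:3,:3].T@(np.array(p)-T[:3,3]));return c[:2]/c[2]
E
python3 - <<'E'
from h import *
for n in('scene','top'):
    c=snap(n,n+'0');print(n,c['pose'].round(3).tolist(),c['intrinsics'].round(1).tolist())
a=np.hstack([cv2.imread('pics/scene0.png'),cv2.imread('pics/top0.png')])
print(robot.read_state())
E
```

```text
scene [[0.669, -0.437, 0.601, -0.008], [-0.743, -0.408, 0.531, -0.654], [0.013, -0.802, -0.597, 0.582], [0.0, 0.0, 0.0, 1.0]] [[375.7, 0.0, 255.6], [0.0, 375.7, 185.9], [0.0, 0.0, 1.0]]
top [[-0.285, -0.934, 0.215, 0.31], [-0.959, 0.278, -0.059, -0.131], [-0.004, -0.223, -0.975, 0.91], [0.0, 0.0, 0.0, 1.0]] [[395.0, 0.0, 259.0], [0.0, 395.0, 190.4], [0.0, 0.0, 1.0]]
{'t': 0.1, 'q': array([-1.25637470e+00,  1.31107660e-01,  1.48914997e+00,  7.06429286e-06,
        1.52298489e+00, -8.54160635e-02]), 'dq': array([-0.0011528 , -0.00189632, -0.00112069,  0.00133713, -0.00252113,
        0.00084314]), 'joint_torque': array([ 1.75919788e-03, -5.61343074e+01, -4.93094623e+01,  7.71756750e-02,
        2.91418796e-02, -8.46135254e-05]), 'tool_pos': array([ 0.23346224, -0.55232228,  0.30179028]), 'orientation': array([-3.07741349e+00, -6.23562040e-01,  2.84938604e-04]), 'force': array([ 0.14366339,  0.01689608, -0.2037592 ]), 'wrist_torque': array([-0.05938872,  0.04065616, -0.01569861]), 'gripper_force': 0.0, 'opening': 0.09287244125640438}
```

View pics/scene0.png

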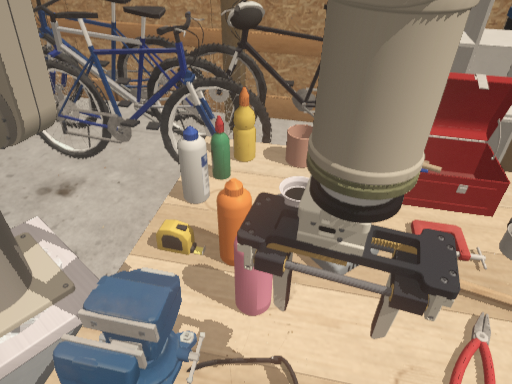

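View pics/top0.png

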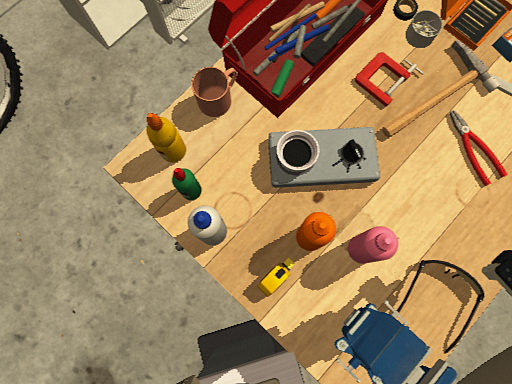

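The top view shows the white can at (207,222), blue cap at (203,219), the shaker at (325,157) with its cradle at (298,151) and knob at (351,153). The orange and pink look-alikes are at (316,230) and (373,244). Next, an enlarged crop.

```bash
python3 - <<'E'
import cv2
a=cv2.imread('pics/top0.png')
l=cv2.resize(a[115:195,260:390],None,fx=6,fy=6,interpolation=cv2.INTER_CUBIC)
cv2.imwrite('pics/c1.png',l)
E
```

```text
(no output)
```

View pics/c1.png

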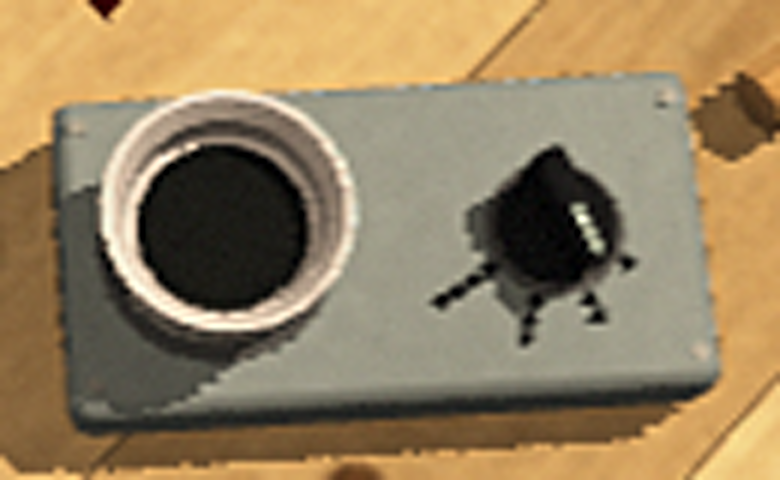

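Crop: housing top corners at about (62,108), (685,75), (715,375), (75,410). The rim is centred at (228,212). The stud rows one to four are at (628,262), (595,308), (530,320) and (465,285). The white line (577,205)–(602,250) points at two studs.

```bash
cat > m.py <<'E'
from h import *
c=lambda x,y,z: px('top0',(x+.5)/6-.5+260,(y+.5)/6-.5+115,z)
P=[c(62,108,.04),c(685,75,.04),c(715,375,.04),c(75,410,.04)]
for p in P:print(p.round(4))
print('sides',[np.linalg.norm(P[i]-P[(i+1)%4]).round(4) for i in range(4)])
o=sum(P)/4;y=(P[0]+P[3]-P[1]-P[2]);y/=np.linalg.norm(y)
print('o',o,'yaw',np.arctan2(-y[0],y[1]),'cradle pred',o+.065*y,'knob pred',o-.065*y)
rim=c(228,212,.086);print('rim',rim, 'diam',np.linalg.norm(c(100,212,.086)-c(357,212,.086)))
k=o-.065*y
for n,x,yy in(('1',628,262),('2',595,308),('3',530,320),('4',465,285)):
    s=c(x,yy,.043);d=s-k;print(n,s.round(4),np.hypot(*d[:2]).round(4),np.degrees(np.arctan2(d[1],d[0])).round(1))
a,b=c(577,205,.072),c(602,250,.072);print('line',a,b,np.degrees(np.arctan2(*(b-k)[1::-1])),np.degrees(np.arctan2(*(b-a)[1::-1])))
print('bar far end',c(555,150,.072))
print('cap',px('top0',203,218,.194), px('scene0',190,131,.194))
E
python3 m.py
python3 - <<'E'
import cv2,numpy as np
a=cv2.imread('pics/top0.png');b=cv2.imread('pics/scene0.png')
A=cv2.resize(a[195:255,180:240],(400,400),interpolation=cv2.INTER_CUBIC);B=cv2.resize(b[120:210,160:250][:, :],(400,400),interpolation=cv2.INTER_CUBIC)
cv2.imwrite('pics/c2.png',np.hstack([A,B]))
E
```

```text
[ 0.6271 -0.2484  0.04  ]
[ 0.5706 -0.4853  0.04  ]
[ 0.4536 -0.4543  0.04  ]
[ 0.5097 -0.2179  0.04  ]
sides [np.float64(0.2435), np.float64(0.1211), np.float64(0.2429), np.float64(0.1212)]
o [ 0.54025319 -0.35148852  0.04      ] yaw -0.23363299141316496 cradle pred [ 0.55530156 -0.28825446  0.04      ] knob pred [ 0.52520483 -0.41472259  0.04      ]
rim [ 0.55442917 -0.28857712  0.086     ] diam 0.0937402440249057
1 [ 0.5045 -0.4369  0.043 ] 0.0304 -133.0
2 [ 0.4908 -0.4187  0.043 ] 0.0346 -173.4
3 [ 0.4934 -0.3935  0.043 ] 0.0383 146.2
4 [ 0.5136 -0.3744  0.043 ] 0.042 106.1
line [ 0.52417288 -0.41614323  0.072     ] [ 0.50505369 -0.41909905  0.072     ] -167.74668667348857 -171.21168537962754
bar far end [ 0.54686311 -0.41555042  0.072     ]
cap [ 0.44715292 -0.06216894  0.194     ] [ 0.43366934 -0.0738653   0.194     ]
```

View pics/c2.png

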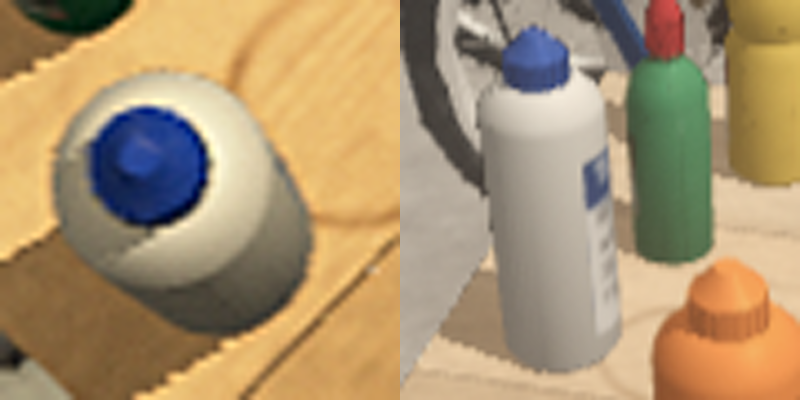

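```bash
cat >> h.py <<'E'
from scipy.spatial.transform import Rotation as R
from scipy.optimize import least_squares
def tri(obs,p0=(.45,-.07,.2)):
    f=lambda p:np.concatenate([proj(n,p)-np.array(uv) for n,uv in obs]);s=least_squares(f,p0);return s.x.round(4),s.fun.round(1)
def go(x,y,z,phi):  # shift in present tool axes and turn in deg
    s=robot.read_state();m=R.from_rotvec(s['orientation']).as_matrix();d=m.T@(np.array([x,y,z])-s['tool_pos'])
    f=np.degrees(np.arctan2(m[1,0],m[0,0]));t=(f-phi+180)%360-180
    print('t',round(s['t'],2),'pos',s['tool_pos'].round(4),'phi',f.round(2),'tilt',m[:,2].round(3),'shift mm',(d*1e3).round(1),'turn',t.round(2),'F',s['force'].round(1),'op',round(s['opening'],4),'gf',round(s['gripper_force'],1))
E
python3 - <<'E'
from h import *
A=lambda x,y:(180-.5+x/6.667,195-.5+y/6.667); B=lambda x,y:(160-.5+x%400*.225+(0),120-.5+y*.225)
print('tip',tri([('top0',A(135,157)),('scene0',B(537,30))]))
print('cap axis @.181',px('top0',*A(150,165),.178),'tip',px('top0',*A(135,157),.194))
# body base: near-bottom outline
s=np.load('pics/scene0.npz')
for c in((.45,-.07),(.455,-.068),(.447,-.065),(.44,-.07)):
    th=np.linspace(0,6.28,60)
    P=np.array([proj('scene0',(c[0]+.0325*np.cos(t),c[1]+.0325*np.sin(t),0)) for t in th])
    Q=np.array([proj('top0',(c[0]+.0325*np.cos(t),c[1]+.0325*np.sin(t),0)) for t in th])
    print(c,'scene base crop: bottom',((P[:,1].max()-119.5)/.225).round(),'x',((P[:,0].min()-159.5)/.225+400).round(),((P[:,0].max()-159.5)/.225+400).round(),
     'top crop: bottom',((Q[:,1].max()-194.5)*6.667).round(),'right',((Q[:,0].max()-179.5)*6.667).round())
print('green,yellow',px('top0',180,174,.175),px('top0',153,119,.21))
go(.5265,-.414,.30,6.7)
E
```

```text
tip (array([ 0.449 , -0.0564,  0.1932]), array([ 0. , -0. , -0.1,  0. ]))
cap axis @.181 [ 0.44847494 -0.05822437  0.178     ] tip [ 0.44876349 -0.05643872  0.194     ]
(0.45, -0.07) scene base crop: bottom 385.0 x 527.0 644.0 top crop: bottom 323.0 right 350.0
(0.455, -0.068) scene base crop: bottom 379.0 x 531.0 648.0 top crop: bottom 311.0 right 340.0
(0.447, -0.065) scene base crop: bottom 383.0 x 517.0 634.0 top crop: bottom 336.0 right 338.0
(0.44, -0.07) scene base crop: bottom 393.0 x 512.0 631.0 top crop: bottom 351.0 right 358.0
green,yellow [ 0.5463289  -0.03957476  0.175     ] [ 0.65470964 -0.02093941  0.21      ]
t 0.1 pos [ 0.2335 -0.5523  0.3018] phi 22.91 tilt [-0.001  0.002 -1.   ] shift mm [323.8 -13.3   1.9] turn 16.21 F [ 0.1  0.  -0.2] op 0.0929 gf 0.0
```

```bash
python3 -m jog '0.7 0.03 -0.002 0 0;0.7 0.034 -0.002 0 0;0.7 0.034 -0.002 0 0;0.7 0.034 -0.002 0 0;0.7 0.034 -0.002 0 0;0.7 0.034 -0.002 0 0;0.7 0.034 -0.001 0 0;0.7 0.034 0 0 0;0.7 0.034 0 0 0;0.7 0.022 0 0 0' 10
python3 -m jog '0.7 0 0 0 5.5;0.7 0 0 0 5.5;0.7 0 0 0 5.2;0.7 0 0 0 0;0.7 0 0 0 0' ; python3 -c "
from h import *
go(.5265,-.414,.134,6.7)"
```

```text
t: 0.93
tool_pos: [0.5294, -0.4125, 0.302]
orientation: [-3.077, -0.626, -0.0]
force: [0.2, -0.4, -0.6]
opening: 0.0648
gripper_force: 0.0
t: 1.35
tool_pos: [0.5268, -0.4144, 0.3021]
orientation: [-3.135, -0.188, 0.001]
force: [0.6, -0.2, -0.2]
opening: 0.0649
gripper_force: 0.0
t 1.35 pos [ 0.5268 -0.4144  0.3021] phi 6.87 tilt [-0.001  0.001 -1.   ] shift mm [ -0.2  -0.3 168.1] turn 0.17 F [ 0.6 -0.2 -0.2] op 0.0649 gf 0.0
```

Aligned. Descend, then close on the bar.

```bash
python3 -m jog '0.7 0 0 0.03 0;0.7 0 0 0.03 0;0.7 0 0 0.03 0;0.7 0 0 0.03 0;0.7 0 0 0.02 0;0.7 0 0 0.015 0;0.7 0 0 0.012 0;0.7 0 0 0 0'
python3 -m jog '0 0 0 0 0;0 0 0 0 0;0 0 0 0 0;0 0 0 0 0;0 0 0 0 0;0 0 0 0 0;0 0 0 0 0;0 0 0 0 0;0 0 0 0 0' 12
python3 -c "
from h import *
go(.5265,-.414,.134,6.7)"
```

```text
t: 2.02
tool_pos: [0.5258, -0.4138, 0.1328]
orientation: [-3.133, -0.185, 0.004]
force: [-0.6, 0.1, -0.5]
opening: 0.0653
gripper_force: 0.0
t: 2.77
tool_pos: [0.527, -0.4151, 0.1359]
orientation: [3.135, 0.184, 0.001]
force: [-0.2, -3.5, 1.8]
opening: 0.0139
gripper_force: 12.0
t 2.77 pos [ 0.527  -0.4151  0.1359] phi 6.7 tilt [ 0.    -0.001 -1.   ] shift mm [-0.4 -1.1  1.9] turn 0.0 F [-0.2 -3.5  1.8] op 0.0139 gf 12.0
```

```bash
python3 -m jog '0 0 0.001 0 4;0 0 0 0 5;0 0 0 0 5;0 0 0 0 5;0 0 0 0 5;0 0 0 0 5;0 0 0 0 5;0 0 0 0 5;0 0 0 0 1.5;0 0 0 0 0' 25
python3 -c "
from h import *
go(.5265,-.414,.134,-33.4);print(robot.read_state()['wrist_torque'])"
```

```text
t: 3.6
tool_pos: [0.5267, -0.4165, 0.1359]
orientation: [3.004, -0.915, 0.0]
force: [-1.4, -3.9, -0.5]
opening: 0.0139
gripper_force: 25.0
t 3.6 pos [ 0.5267 -0.4165  0.1359] phi -33.89 tilt [-0.    -0.001 -1.   ] shift mm [-1.6 -1.9  1.9] turn -0.49 F [-1.4 -3.9 -0.5] op 0.0139 gf 25.0
[-0.81582713  0.29814684  0.02644168]
```

Turned. Release, rise and look.

```bash
python3 -m jog '0.7 0 0 0 0;0.7 0 0 0 0;0.7 0 0 0 0;0.7 0 0 0 0;0.7 0 0 0 0;0.7 0 0 0 0' 
python3 -m jog '1 0 0 -0.03 0;1 0 0 -0.04 0;1 0 0 -0.04 0;1 0 0 -0.04 0;1 0 0 -0.04 0;1 0 0 0 -6;1 0 0 0 -7;1 0 0 0 -7;1 0 0 0 -7;1 0 0 0 -7'
python3 -m jog '1 0 0 -0.02 -7;1 0 -0.03 0 -3;1 0 -0.03 0 0;1 0 -0.03 0 0;1 0 -0.03 0 0;1 0 -0.03 0 0;1 0 0 0 0;1 0 0 0 0'
python3 -c "
from h import *
c=snap('top','top1')
import cv2
cv2.imwrite('pics/c3.png',cv2.resize(cv2.imread('pics/top1.png')[115:195,260:390],None,fx=6,fy=6,interpolation=cv2.INTER_CUBIC))
go(.449,-.057,.32,10)"
```

```text
t: 4.1
tool_pos: [0.5271, -0.4154, 0.1357]
orientation: [-3.006, 0.912, 0.0]
force: [0.0, 0.7, 0.4]
opening: 0.0492
gripper_force: 0.0
t: 4.93
tool_pos: [0.5271, -0.4155, 0.3258]
orientation: [-3.141, -0.015, -0.0]
force: [-0.1, 0.0, -0.4]
opening: 0.0927
gripper_force: 0.0
t: 5.6
tool_pos: [0.5021, -0.2665, 0.3463]
orientation: [3.128, 0.283, 0.001]
force: [0.1, -0.3, -0.0]
opening: 0.0927
gripper_force: 0.0
t 5.65 pos [ 0.5022 -0.2675  0.3462] phi 10.28 tilt [ 0.001 -0.001 -1.   ] shift mm [ -14.8 -216.7   26. ] turn 0.28 F [0.1 0.3 0.2] op 0.093 gf 0.0
```

View pics/c3.png

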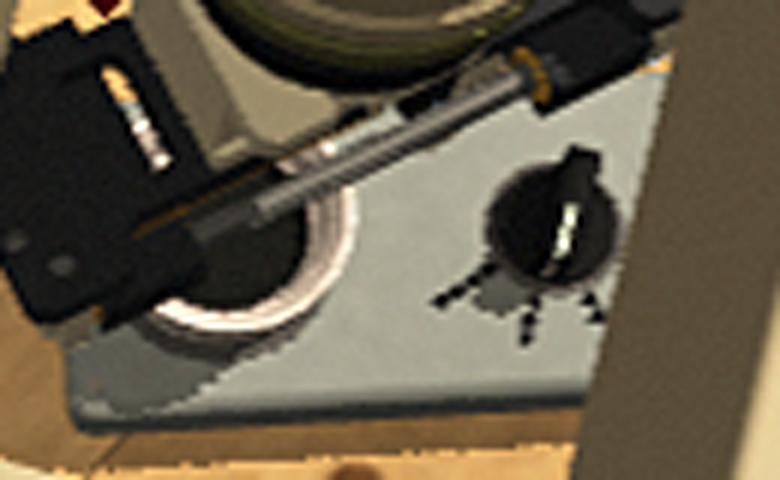

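The white line now runs (572,205)→(550,272), pointing at the three-stud row (530,320). On to the can.

```bash
python3 -m jog '1 -0.002 -0.025 0 0;1 -0.002 -0.03 0 0;1 -0.002 -0.03 0 0;1 -0.002 -0.03 0 0;1 -0.002 -0.03 0 0;1 -0.002 -0.03 0 0;1 -0.002 -0.03 0 0;1 -0.001 -0.012 0 0;1 0 0 0 0;1 0 0 0 0' 
python3 -c "
from h import *
c=lambda x,y,z: px('top1',(x+.5)/6-.5+260,(y+.5)/6-.5+115,z)
d=c(550,272,.072)-c(572,205,.072);print('pointer',np.degrees(np.arctan2(d[1],d[0])),'want 146.6')
go(.449,-.057,.204,10)"
```

```text
t: 6.48
tool_pos: [0.4493, -0.0575, 0.346]
orientation: [3.128, 0.28, 0.001]
force: [1.4, -0.2, 0.4]
opening: 0.0928
gripper_force: 0.0
pointer 143.35174583464752 want 146.6
t 6.48 pos [ 0.4493 -0.0575  0.346 ] phi 10.25 tilt [ 0.001 -0.001 -1.   ] shift mm [ -0.3  -0.7 142. ] turn 0.25 F [ 1.4 -0.2  0.4] op 0.0928 gf 0.0
```

```bash
python3 -m jog '1 0 -0.001 0.025 0;1 0 0 0.03 0;1 0 0 0.025 0;1 0 0 0.02 0;1 0 0 0.02 0;1 0 0 0.01 0;1 0 0 0.01 0;1 0 0 0 0' 
python3 -m jog '0 0 0 0 0;0 0 0 0 0;0 0 0 0 0;0 0 0 0 0;0 0 0 0 0;0 0 0 0 0;0 0 0 0 0;0 0 0 0 0' 40
python3 -c "
from h import *
go(.449,-.057,.204,10)"
```

```text
t: 7.15
tool_pos: [0.448, -0.0566, 0.2039]
orientation: [-3.129, -0.278, 0.004]
force: [-0.3, -0.6, -0.9]
opening: 0.0934
gripper_force: 0.0
t: 7.82
tool_pos: [0.4492, -0.056, 0.2066]
orientation: [3.128, 0.28, 0.002]
force: [1.5, -0.6, 5.0]
opening: 0.0645
gripper_force: 40.0
t 7.82 pos [ 0.4492 -0.056   0.2066] phi 10.21 tilt [ 0.002 -0.001 -1.   ] shift mm [-0.4  0.9  2.6] turn 0.21 F [ 1.5 -0.6  5. ] op 0.0645 gf 40.0
```

```bash
python3 -m jog '0 0 0 -0.01 0;0 0 0 -0.02 0;0 0 0 -0.03 0;0 0 0 -0.03 0;0 0 0 -0.03 0;0 0 0 -0.03 0;0 0 0 -0.03 0;0 0 0 -0.02 0;0 0 0 -0.01 0;0 0 0 0 0' 
python3 -c "
from h import *
print(px('top0',318,228,.18))
go(.555,-.2885,.42,10)"
```

```text
t: 8.65
tool_pos: [0.449, -0.0558, 0.4179]
orientation: [3.128, 0.28, 0.004]
force: [0.5, -0.1, -3.6]
opening: 0.0644
gripper_force: 40.0
[ 0.37091821 -0.2604707   0.18      ]
t 8.65 pos [ 0.449  -0.0558  0.4179] phi 10.22 tilt [ 0.003 -0.001 -1.   ] shift mm [ 63.  247.8  -1.7] turn 0.22 F [ 0.5 -0.1 -3.6] op 0.0644 gf 40.0
```

```bash
python3 -m jog '0 0.004 0.015 0 0;0 0.007 0.025 0 0;0 0.007 0.028 0 0;0 0.007 0.028 0 0;0 0.007 0.028 0 0;0 0.007 0.028 0 0;0 0.007 0.028 0 0;0 0.007 0.028 0 0;0 0.006 0.025 0 0;0 0.004 0.015 0 0' 
python3 -m jog '0 0 0 0.01 0;0 0 0 0.02 0;0 0 0 0.025 0;0 0 0 0.025 0;0 0 0 0.02 0;0 0 0 0.01 0;0 0 0 0 0;0 0 0 0 0'
python3 -c "
from h import *
c=snap('scene','s2')
cv2.imwrite('pics/c4.png',cv2.resize(cv2.imread('pics/s2.png')[100:340,170:490],None,fx=2.4,fy=2.4,interpolation=cv2.INTER_CUBIC))
go(.555,-.2885,.31,10)"
```

```text
t: 9.48
tool_pos: [0.5544, -0.2908, 0.4116]
orientation: [-3.127, -0.277, 0.007]
force: [-0.4, -0.0, -5.4]
opening: 0.0646
gripper_force: 40.0
t: 10.15
tool_pos: [0.554, -0.2881, 0.3045]
orientation: [-3.127, -0.28, 0.003]
force: [0.9, -0.7, -4.0]
opening: 0.0645
gripper_force: 40.0
t 10.2 pos [ 0.5547 -0.2885  0.3063] phi 10.22 tilt [ 0. -0. -1.] shift mm [ 0.3  0.  -3.7] turn 0.22 F [-0.  -0.1 -4.4] op 0.0643 gf 40.0
```

View pics/c4.png

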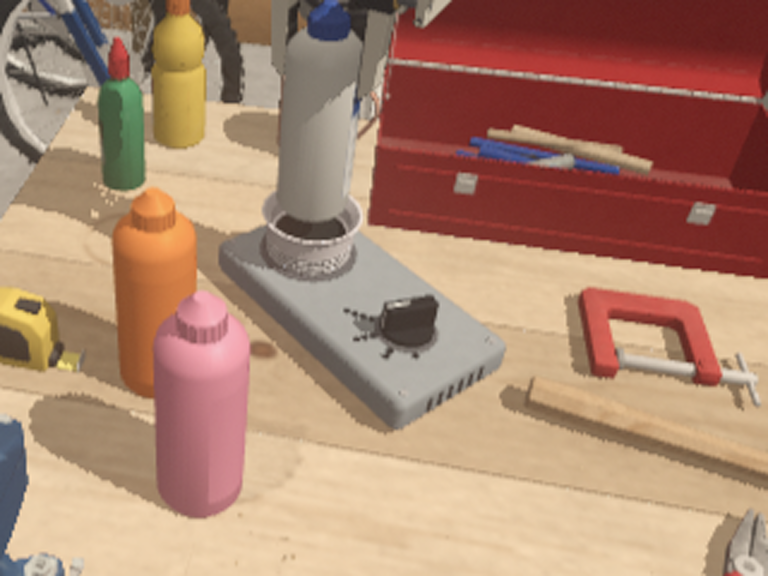

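The can hangs above the ring: lower body edges at crop x 278–354, bottom at y≈218. The rim edges are at x 262–362, with the rim from about y 185 to 240. I'll check this against projections.

```bash
python3 -c "
from h import *
def ext(c,r,z):
    P=np.array([proj('s2',(c[0]+r*np.cos(t),c[1]+r*np.sin(t),z)) for t in np.linspace(0,6.28,90)]);P=(P-[169.5,99.5])*2.4
    return P.min(0).round(),P.max(0).round()
for c in((.5547,-.2885),(.5597,-.2885),(.5547,-.2835)): print(c,'rim',ext(c,.047,.086),'can',ext(c,.0325,.0997))
"
```

```text
(0.5547, -0.2885) rim (array([263., 182.]), array([365., 243.])) can (array([279., 179.]), array([351., 221.]))
(0.5597, -0.2885) rim (array([266., 180.]), array([368., 241.])) can (array([283., 177.]), array([354., 218.]))
(0.5547, -0.2835) rim (array([258., 180.]), array([361., 241.])) can (array([275., 177.]), array([346., 219.]))
```

```bash
python3 -c "
import cv2
cv2.imwrite('pics/c5.png',cv2.resize(cv2.imread('pics/s2.png')[165:220,270:330],None,fx=10,fy=10,interpolation=cv2.INTER_CUBIC))"
```

```text
(no output)
```

View pics/c5.png

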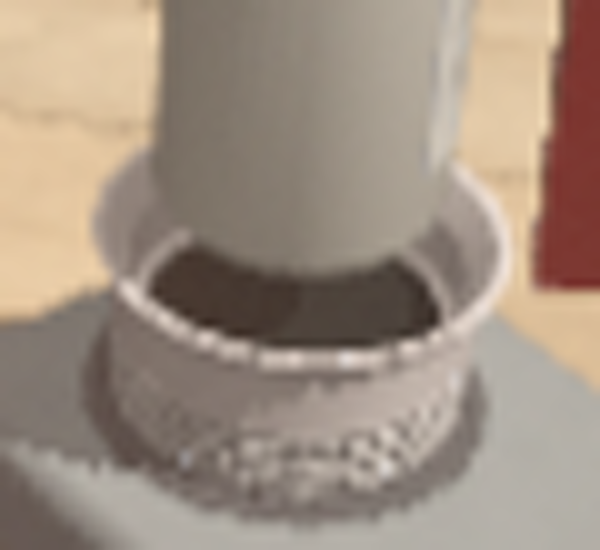

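Both match the projections to about 1 mm, so the can is centred. Lower it.

```bash
python3 -m jog '0 0 0 0.008 0;0 0 0 0.01 0;0 0 0 0.008 0;0 0 0 0.004 0;0 0 0 0 0;0 0 0 0 0' 50
python3 -m jog '0 0 0 0.006 0;0 0 0 0.004 0;0 0 0 0.003 0;0 0 0 0 0;0 0 0 0 0'
python3 -c "
from h import *
go(.555,-.2885,.2526,10)"
```

```text
t: 10.7
tool_pos: [0.5544, -0.2886, 0.2752]
orientation: [-3.128, -0.279, 0.001]
force: [-0.5, -0.5, -3.5]
opening: 0.0645
gripper_force: 50.0
t: 11.12
tool_pos: [0.5552, -0.2892, 0.264]
orientation: [3.128, 0.279, 0.003]
force: [0.6, -1.9, 3.6]
opening: 0.0644
gripper_force: 50.0
t 11.12 pos [ 0.5552 -0.2892  0.264 ] phi 10.2 tilt [ 0.002 -0.001 -1.   ] shift mm [-0.  -0.8 11.4] turn 0.2 F [ 0.6 -1.9  3.6] op 0.0644 gf 50.0
```

```bash
python3 -m jog '0 0 0 0.004 0;0 0 0 0.004 0;0 0 0 0.002 0;0 0 0 0 0;0 0 0 0 0'
python3 -m jog '0 0 0 0.001 0;0 0 0 0 0;0 0 0 0 0'
python3 -m jog '0 0 0 0.001 0;0 0 0 0 0;0 0 0 0 0'
```

```text
t: 11.53
tool_pos: [0.5554, -0.2892, 0.2548]
orientation: [3.127, 0.279, 0.004]
force: [0.3, -1.0, 8.9]
opening: 0.0639
gripper_force: 50.0
t: 11.78
tool_pos: [0.5554, -0.2892, 0.254]
orientation: [3.127, 0.279, 0.004]
force: [0.4, -1.4, 8.9]
opening: 0.0642
gripper_force: 50.0
t: 12.03
tool_pos: [0.5554, -0.2892, 0.2531]
orientation: [3.127, 0.279, 0.005]
force: [0.8, -0.1, 9.5]
opening: 0.0644
gripper_force: 50.0
```

```bash
python3 -m jog '0 0 0 0.001 0;0 0 0 0 0;0 0 0 0 0'
python3 -m jog '0 0 0 0.001 0;0 0 0 0 0;0 0 0 0 0'
python3 -m jog '0 0 0 0.001 0;0 0 0 0 0;0 0 0 0 0'
```

```text
t: 12.28
tool_pos: [0.5555, -0.2892, 0.2526]
orientation: [3.127, 0.279, 0.005]
force: [-0.7, 0.5, 10.8]
opening: 0.0641
gripper_force: 50.0
t: 12.53
tool_pos: [0.5557, -0.2892, 0.2525]
orientation: [3.127, 0.279, 0.006]
force: [-1.6, 1.9, 16.9]
opening: 0.0639
gripper_force: 50.0
t: 12.78
tool_pos: [0.5559, -0.2892, 0.2525]
orientation: [3.126, 0.279, 0.007]
force: [-3.3, 2.4, 21.7]
opening: 0.0646
gripper_force: 50.0
```

It is on the stop: height holds at 0.2525 (predicted 0.2526) while the force climbs. Last look.

```bash
python3 -m jog '0 0 0 0 0;0 0 0 0 0;0 0 0 0 0;0 0 0 0 0;0 0 0 0 0;0 0 0 0 0'; python3 -c "
from h import *
c=snap('scene','s3')
cv2.imwrite('pics/c6.png',cv2.resize(cv2.imread('pics/s3.png')[100:340,170:490],None,fx=2.4,fy=2.4,interpolation=cv2.INTER_CUBIC))"
```

```text
t: 13.28
tool_pos: [0.5559, -0.2892, 0.2525]
orientation: [3.126, 0.28, 0.007]
force: [-3.3, 1.2, 21.4]
opening: 0.064
gripper_force: 50.0
```

View pics/c6.png

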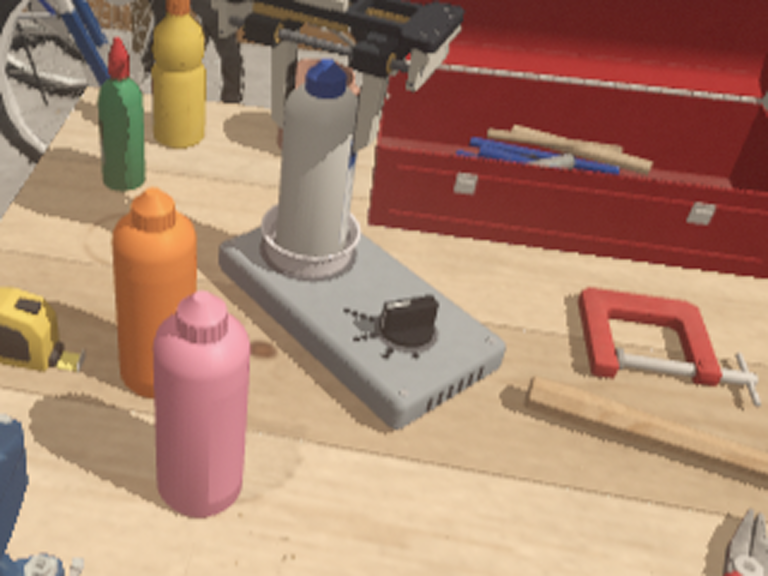

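The can stands upright in the lowered ring (rim at y≈240, down from before), the knob at (410,320) is unchanged, and the other bottles have not moved.

```bash
python3 -c "
from plant import robot
print(robot.close_job())"
```

```text
the job is handed in; nothing more can be done
None
```

The knob is set to three studs, and the paint can stands upright in the cradle, pressed down to the lower stop and still held by the gripper; I handed the job in at about 13 s with nothing else moved, and the hand-in gave no verdict.

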